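# Hold the filter leak tester's lid half open

### The arm

A 6-joint arm with a two-finger parallel gripper is mounted at the origin on the work surface. World frame = base frame: x ahead of the robot, y to its left, z up, the work surface at z = 0. Lengths are in m, angles in rad, forces in N, time in s.
With the tool pointing down it reaches from about 0.25 to 0.725 m from the base axis. Payload 4 kg.
Tool frame: the origin (TCP) lies at the very end of the fingers, on their centre line; the grasp point (between the pads) lies bot.grasp_offset behind it (bot.grasp_offset is the distance from the TCP to the grasp point, in m); z points along the fingers, y is the direction in which the jaws open and shut (so a half turn about z gives the same grasp; the last joint's range is limited). The gripper opens to 85 mm and grips with 20 to 120 N. Pads are 22 mm wide; open, the fingers measure 114 mm over their backs; the gripper's body (76 mm by 85 mm) begins 54 mm behind the grasp point. The pads swing forward as they close: fully open they stand 13 mm farther back than shut.
Start: joints at [-1.34, 0.241, 0.005, 1.335, 0, 1.571], TCP at [0.114, -0.487, 0.231] pointing down, gripper open.
Joint ranges: [-2.72, 2.72], [-1.05, 1.87], [-1.09, 1.28], [-1.99, 2.15], [-1.42, 1.44], [-3.14, 3.14]. Speed limits (rad/s): [2.79, 2.79, 3.14, 3.14, 3.14, 3.14].

### API

Orientations are given as a unit quaternion [x, y, z, w].
In Python, from workcell import bot gives the robot as it stands. The module is installed in compiled form; this text tells all that it offers.
- The arm moves only by the shell command python3 -m jog 'ROWS' [OPENING]. ROWS is JSON, a list that holds one entry, the list of rows, each a list of 6 numbers: the shift along the tool's x, y, z in m, then the turn, a rotation vector about the tool's x, y, z in degrees. In form: [[[dx, dy, dz, wx, wy, wz], ...]]. A call has 1 to 12 rows; each row shifts and turns the pose as measured when the row begins, along the tool's axes as they then stand; what a row does not reach is not made up. A row lasts 1/8 s, in which the tool goes at most 62.5 mm and 10.7 degrees, less where a joint would pass 70% of its speed; a pose out of reach is approached as far as the arm can. A call is refused whole if a number of a shift passes 0.0625 or a number of a turn 10.7, either way. A call with a gripper value outside its range is refused whole. OPENING is the finger opening in m, from 0 to 0.0854, set as the call begins (- or left out, the last holds). The fingers move at their own pace and stop on an object; the grip force is fixed at half the most. Time passes only in rows, so rows that do not move let the fingers close. It gives the time, the measured TCP pose, the force and the opening at its end, in the units of the state.
- bot.get_obs(): the state, without advancing time (a new reading comes with each control period).
- bot.camera(name): name is "side" or "top" or "wrist"; returns a dict with "pixels" (384x512x3 uint8, red, green, blue), "fx", "fy", "cx", "cy" (pixels), "rvec" (rotation vector, rad) and "tvec" (3), from world to camera coordinates, as OpenCV has them. Camera axes: x right, y down, z forward; pixel columns grow to the right and rows downward; lengths in m; the calibration is good to about 2 mm. The wrist camera is an equidistant fisheye: a pixel r from the principal point sees the ray r / f radians off the axis. A picture is of the moment at which its call begins. There is no depth.
- bot.job_done(): hands the job in, once; it reports no verdict.
The state is a dict: "clock": time; "joint_pos": joint angles; "joint_vel": joint speeds; "tau": joint torques, N m; "eef_pos": TCP position; "tool_rot": TCP orientation; "ft_force": force on the tool from outside, world axes, zero at the start; "ft_torque": the same for the moment, N m; "grip_width": finger opening in m.
Only numpy, scipy, OpenCV 4.12 (cv2) and the standard library are available. Lean on these libraries where they do the work, as an engineer would, in place of code of your own. Each camera call takes 0.05 s, during which the arm holds its last target. There are 200 camera calls.

### The job

Lift the loose dust cap off the spigot on the leak tester's lid and set it down upright in the steel tray (do not drop it), then raise the lid to 45 degrees and keep holding it there so that a colleague can look at the filter inside: the program finishes while the robot still holds the lid open, which would otherwise fall shut. Keep the lid shut until the cap is in the tray, and leave the other things on the bench where they are.

Things in the scene. Friction and masses are not known exactly. Their poses are not given: they have to be found in the camera images.
- tester: filter leak tester, fixed: grey sheet-steel chamber 240 x 240 mm, 120 high, open at the top under its hinged lid, a filter inside. Origin: centre of its underside on the bench. Its x axis points from the handle side to the hinge side (yaw differs from run to run), y along the hinge, z up. A steel spigot, diameter 49, height 13, stands on the lid, its axis 100 from the hinge line
- lid (a joint): angle of the tester's lid in rad: 0 shut and level, 0.785 = 45 degrees open, stop at 1.45. It falls shut by its own weight (0.35 to 0.7 kg, no spring) when let go. Aluminium plate 240 (tester x) x 246 (y) mm, 8 thick, top 128.5 above the bench when shut; hinged on its edge at the tester's +x side, so the handle edge swings up and towards the tester's +x
- lid_handle (a point): middle of the lid's handle: round steel bar, diameter 12 mm, 130 long along the tester's y, axis 40 above the lid's top face on two thin posts 60 either side of the middle, free underneath. 215 from the hinge line along the lid and 48 from it perpendicular to the lid; 168.5 above the bench when shut. Moves and turns with the lid
- lid_hinge (a point): middle of the hinge line (at the lid's underside), 120 mm along the tester's x from its centre and 120.5 above the bench
- cap_center (a point): centre of the loose black dust cap (0.06 to 0.11 kg): round, diameter 64 mm, 20 high, with a round knob of diameter 26 rising 32 more (52 in all). This point is on its axis (z, up), 26 above its rim, 26 below the knob's top. It starts slipped loosely (3.5 play) over the lid's spigot, its rim resting on the lid's top face, and lifts straight off
- tray: shallow steel tray, fixed, 150 (x) x 130 (y) mm, walls 15 high and 4 thick, floor 4 thick, on the bench to the left or to the right of the tester. Origin: centre of its underside; z up
- big_filter: loose pleated yellow paper filter cartridge standing upright, diameter 94, height 100. Sizes in mm. Origin: centre of its underside. Bystander, to be left alone
- small_filter: loose small pleated filter cartridge standing upright, diameter 74, height 60. Sizes in mm. Origin: centre of its underside. Bystander, to be left alone
- end_plate: loose plain flat steel disc, diameter 90, 8 thick, lying on the bench (it has no knob). Sizes in mm. Origin: centre of its underside. Bystander, to be left alone
- screwdriver: loose screwdriver lying on the bench, about 200 long, 30 thick. Sizes in mm. Origin: centre of its underside as it was made. Bystander, to be left alone
- mug: loose white mug, diameter 76, height 90. Sizes in mm. Origin: centre of its underside. Bystander, to be left alone
- spray_can: loose blue spray can, diameter 56, height 160. Sizes in mm. Origin: centre of its underside. Bystander, to be left alone
- glue_bottle: loose white glue bottle, diameter 56, height 150. Sizes in mm. Origin: centre of its underside. Bystander, to be left alone
- spirit_level: loose yellow spirit level lying on its narrow side, 300 long, 24 wide, 50 high. Sizes in mm. Origin: centre of its underside. Bystander, to be left alone
Not all that is in view belongs to the job. What is shaped like the part that bears cap_center but blue is not meant.

How it is judged:
On the way, in this order (a step that is already met when the one before it is completed fails the run):
1. the cap is lifted clear of the spigot while the lid stays shut (z of cap_center in the frame of tester above 0.175 m and value of joint lid below 0.1 rad), for 0.05 s.
2. the cap stands upright in the tray, let go, and the lid is still shut (z of cap_center in the frame of tray between 0.024 and 0.036 m and angle between cap_center's own z axis and vertical below 0.12 rad and horizontal distance between cap_center and tray below 0.055 m and contact force between each of the fingers, the arm and cap below 0.1 N and linear speed of cap below 0.03 m/s and value of joint lid below 0.1 rad), for 0.2 s.
At the end, for the whole second after the job is handed in: The robot holds the lid still at 45 degrees (39 to 51 degrees) by contact with it, with nothing else propping it, while the dust cap stands upright in the tray, let go: level to 7 degrees, flat on the tray's floor, its axis within 55 mm of the tray's centre (value of joint lid between 0.68 and 0.89 rad and velocity of joint lid between -0.05 and 0.05 rad/s and contact force between any of the fingers, the arm and lid above 0.5 N and contact force between cap and lid below 0.1 N and z of cap_center in the frame of tray between 0.024 and 0.036 m and angle between cap_center's own z axis and vertical below 0.12 rad and horizontal distance between cap_center and tray below 0.055 m and contact force between each of the fingers, the arm and cap below 0.1 N and linear speed of cap below 0.03 m/s); the arm keeps its last pose, push and grip.
It fails at once if the lid is raised before the cap is in the tray (value of joint lid above 0.15 rad and horizontal distance between cap_center and tray above 0.06 m).
It fails at once if the cap is dropped or thrown (falls free for more than about 40 mm) (linear speed of cap above 0.9 m/s and contact force between the fingers and cap below 0.01 N).
It fails at once if a bystander is moved by more than 30 mm (distance of any of big_filter, small_filter, end_plate, screwdriver, mug, spray_can, glue_bottle, spirit_level from where it was at the start of the episode above 0.03 m).
It also fails if it takes over 56 s, if anything falls off the work surface, if the arm or the gripper's body presses on something with over 40 N, if the wrist force passes 120 N, or if a joint passes its speed limit or range.

## Working session

There is one attempt and no reset: what is moved stays moved. The work goes in short steps, Python scripts to look and compute and a shell command to move; the robot and the scene stay as the last step left them, time stands still between calls to the robot, and variables do not carry over. Pictures are saved under pics/ and viewed, on a budget of 10 in all, crops included, one or two more only if the job needs it, and the job is handed in when it is done.

```bash
mkdir -p pics; python3 - <<'E'
from workcell import bot
import cv2,pickle
import numpy as np
o=bot.get_obs(); print(o['clock'],o['eef_pos'],o['tool_rot'],bot.grasp_offset)
d={n:bot.camera(n) for n in('side','top','wrist')}
pickle.dump(d,open('v0.pkl','wb'))
for n in d:
    c=d[n]; print(n,c['fx'],c['cx'],c['cy'],c['rvec'],c['tvec'])
    cv2.imwrite(f'pics/{n}0.png',c['pixels'][:,:,::-1])
E
```

```text
0.0 [ 0.1142358  -0.48611262  0.23040414] [ 9.93348248e-01  1.15143987e-01 -1.16152610e-04 -1.05223470e-03] 0.0187
side 352.5352996277869 255.1091927613192 188.80533538652688 [ 0.13262182 -2.90034076  1.14420111] [0.50984    0.12172004 1.16330335]
top 378.4240225700059 250.04143918528956 189.4240336405367 [ 2.21437976 -2.16573083  0.10420228] [-0.01995902  0.51797072  1.34766947]
wrist 297.3186396354542 256.1219373399092 195.38444736685025 [-2.28995634  1.8130295   0.24810843] [-0.49801629 -0.03618658  0.37765787]
```

View pics/top0.png

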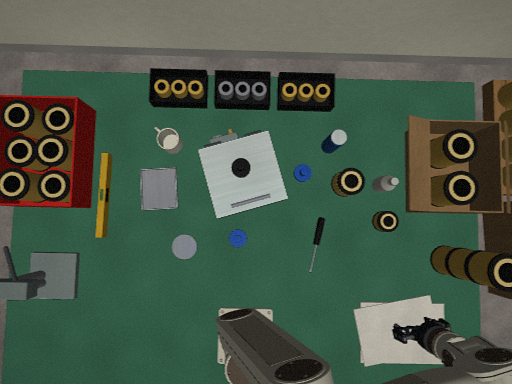

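View pics/side0.png

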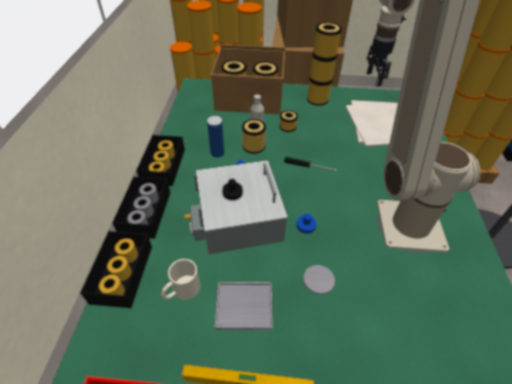

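Top view: candidates for the cap are black at (241,168) on the lid, blue at (238,238), and blue at (303,172). The last two are decoys, so I choose the black one. The handle is at (251,201), the tray at (158,188), and the mug, end plate and level are nearby.

```bash
cat > h.py <<'E'
import numpy as np,cv2,pickle
from scipy.spatial.transform import Rotation as R
def ray(c,uv,fish=False):
    x=(uv[0]-c['cx'])/c['fx'];y=(uv[1]-c['cy'])/c['fy']
    if fish:
        r=np.hypot(x,y);s=np.sin(r)/max(r,1e-9);d=np.array([x*s,y*s,np.cos(r)])
    else: d=np.array([x,y,1.])
    M=R.from_rotvec(np.ravel(c['rvec'])).as_matrix()
    return -M.T@np.ravel(c['tvec']),M.T@d
def plane(c,uv,z,fish=False):
    o,d=ray(c,uv,fish);return o+d*(z-o[2])/d[2]
def two(c1,u1,c2,u2):
    o1,d1=ray(c1,u1);o2,d2=ray(c2,u2)
    s=np.linalg.lstsq(np.c_[d1,-d2],o2-o1,rcond=None)[0]
    a,b=o1+s[0]*d1,o2+s[1]*d2
    return (a+b)/2,np.linalg.norm(a-b)
E
python3 - <<'E'
from h import *
d=pickle.load(open('v0.pkl','rb'));t=d['top'];s=d['side']
def blob(c,m,x0,x1,y0,y1):
    k=np.zeros(m.shape,np.uint8);k[y0:y1,x0:x1]=m[y0:y1,x0:x1]
    n,l,st,ce=cv2.connectedComponentsWithStats(k)
    i=1+st[1:,4].argmax();return l==i,ce[i],st[i]
for n,c,b in(('top',t,(222,262,148,188)),('side',s,(212,250,170,205))):
    p=c['pixels'].astype(int);m,ce,st=blob(c,p.max(2)<60,*b);print(n,'cap',ce,st)
    if n=='top': ct=ce
print('cap rim-top plane',plane(t,ct,.1485),'knob plane',plane(t,ct,.1805))
p=t['pixels'].astype(int)
g=p.min(2)
m,ce,st=blob(t,(g>140),190,295,125,222)
q=cv2.minAreaRect(np.argwhere(m)[:,::-1].astype(np.float32));print('lid',q)
for v in cv2.boxPoints(q):print(v,plane(t,v,.1285))
C=np.mean([plane(t,v,.1285) for v in cv2.boxPoints(q)],0);print('lid centre',C)
# tray
m,ce,st=blob(t,(p[:,:,0]>70),136,182,163,213)
q=cv2.minAreaRect(np.argwhere(m)[:,::-1].astype(np.float32));print('tray',q)
P=[plane(t,v,.015) for v in cv2.boxPoints(q)];print(np.array(P),np.mean(P,0))
a=cv2.resize(t['pixels'][120:225,130:300],None,fx=4.5,fy=4.5,interpolation=cv2.INTER_CUBIC)
cv2.imwrite('pics/crop_top.png',a[:,:,::-1])
E
```

```text
top cap [240.47232472 167.2103321 ] [232 158  18  19 271]
side cap [232.05147059 190.07720588] [223 180  19  20 272]
cap rim-top plane [0.58081366 0.0267301  0.1485    ] knob plane [0.57644145 0.02640892 0.1805    ]
lid ((242.27374267578125, 173.7432861328125), (71.17192077636719, 74.0099105834961), 74.24882507324219)
[196.99817 149.53897] [0.63962165 0.17372617 0.1285    ]
[268.229   129.44821] [ 0.71406316 -0.06360488  0.1285    ]
[287.54932 197.9476 ] [ 0.48426665 -0.13206669  0.1285    ]
[216.31848 218.03836] [0.41252282 0.10269552 0.1285    ]
lid centre [0.56261857 0.02018753 0.1285    ]
tray ((158.27230834960938, 188.4015350341797), (41.325164794921875, 37.10944366455078), 86.8201675415039)
[[0.58438703 0.39692808 0.015     ]
 [0.59511695 0.26341972 0.015     ]
 [0.44562786 0.24970568 0.015     ]
 [0.4353163  0.38214108 0.015     ]] [0.51511204 0.32304864 0.015     ]
```

View pics/crop_top.png

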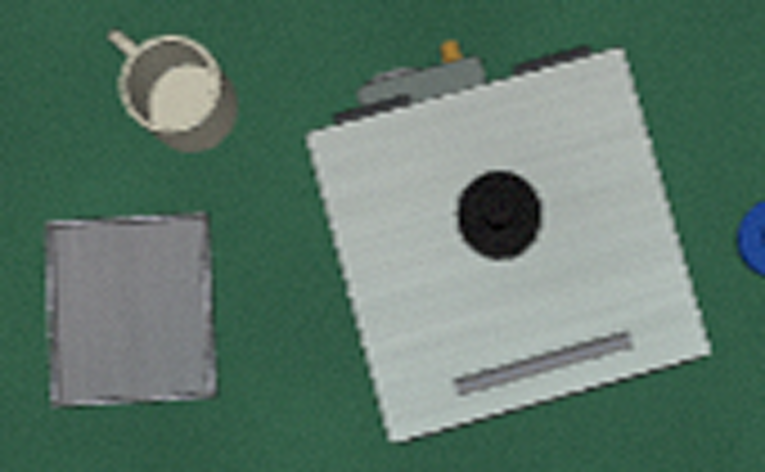

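Crop: the black cap with its knob (500,215) sits on the lid, with the handle at (543,362) and the tray at (130,310). The measured lid is 238 x 249 mm, which fits the given size. Tester yaw is about 17.4°, and the spigot predicted from the lid (0.582, 0.026) agrees with the cap measurement (0.581, 0.027). I'm moving above the cap.

```bash
python3 -m jog '[[[0.0477,-0.0327,-0.001,0,0,0],[0.0477,-0.0327,-0.001,0,0,0],[0.0477,-0.0327,-0.001,0,0,0],[0.0477,-0.0327,-0.001,0,0,0],[0.0477,-0.0327,-0.001,0,0,0],[0.0477,-0.0327,-0.001,0,0,0],[0.0477,-0.0327,-0.001,0,0,0],[0.0477,-0.0327,-0.001,0,0,0],[0.0477,-0.0327,-0.001,0,0,0],[0.0477,-0.0327,-0.001,0,0,0],[0.0477,-0.0327,-0.001,0,0,0],[0.0477,-0.0327,-0.001,0,0,0]]]' 0.07; python3 -c "
from workcell import bot;print(bot.get_obs()['joint_pos'])"
```

```text
clock: 1.65
eef_pos: [0.5948, 0.0379, 0.2407]
tool_rot: [0.994, 0.11, -0.0, -0.0]
ft_force: [1.6, -0.8, 0.9]
grip_width: 0.0701
[6.32364438e-02 4.33516886e-01 3.03642084e-01 1.44174477e+00
 8.18045992e-04 2.98379188e+00]
```

```bash
python3 -m jog '[[[0,0,0,0,0,-10.5],[0,0,0,0,0,-10.5],[0,0,0,0,0,-10.5],[0,0,0,0,0,-10.5],[0,0,0,0,0,-10.5],[0,0,0,0,0,-10.5],[0,0,0,0,0,-10.5],[0,0,0,0,0,-10.5],[0,0,0,0,0,-10.5],[0,0,0,0,0,0]]]'
cat >> h.py <<'E'
def togo(bot,p,yaw=None):
    o=bot.get_obs();M=R.from_quat(o['tool_rot']).as_matrix()
    print('tcp',o['eef_pos'].round(4),'yaw of y axis',np.degrees(np.arctan2(M[1,1],M[0,1])).round(1),'tilt',M[:,2].round(3),'ft',o['ft_force'].round(1),'w',o['grip_width'],'t',o['clock'])
    print('tool shift',(M.T@(np.array(p)-o['eef_pos'])).round(4))
E
python3 - <<'E'
from h import *; from workcell import bot
togo(bot,[.581,.0265,.153])
c=bot.camera('wrist');pickle.dump(c,open('w1.pkl','wb'))
cv2.imwrite('pics/w1.png',c['pixels'][:,:,::-1])
p=c['pixels'].max(2)
E
```

```text
clock: 2.9
eef_pos: [0.5949, 0.0434, 0.2319]
tool_rot: [0.578, 0.816, -0.004, -0.006]
ft_force: [-0.3, -0.1, -0.8]
grip_width: 0.0701
tcp [0.5949 0.0434 0.2319] yaw of y axis 19.4 tilt [-0.015  0.    -1.   ] ft [-0.3 -0.1 -0.8] w 0.07011419886245703 t 2.9
tool shift [-0.0117 -0.0176  0.0791]
```

View pics/w1.png

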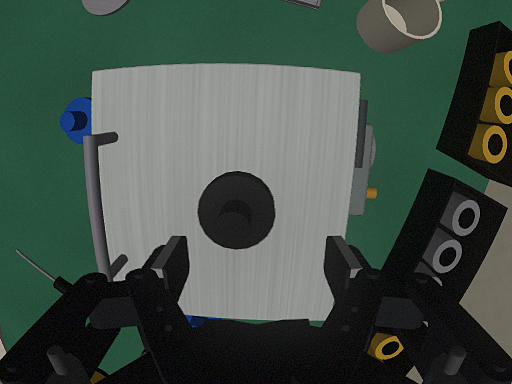

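Wrist view: the cap disc is centred near (236,210), its knob near (235,215). The handle is at the left (95,205) with its posts, and the fingers straddle a point slightly beyond the cap.

```bash
python3 - <<'E'
from h import *; from workcell import bot
c=pickle.load(open('w1.pkl','rb'))
m=((c['pixels'].max(2)<75)).astype(np.uint8);m[:165]=0;m[255:]=0;m[:,:192]=0;m[:,285:]=0
n,l,st,ce=cv2.connectedComponentsWithStats(m);i=1+st[1:,4].argmax();e=cv2.fitEllipse(np.argwhere(l==i)[:,::-1].astype(np.int32)) ;print(st[i],ce[i])
x,y,w,h=st[i][:4];P=[plane(c,(x,y+h/2),.1485,1),plane(c,(x+w,y+h/2),.1485,1),plane(c,(x+w/2,y),.1485,1),plane(c,(x+w/2,y+h),.1485,1)]
print(np.array(P).round(4));print('d',np.linalg.norm(P[0]-P[1]),np.linalg.norm(P[2]-P[3]),np.mean(P,0))
for uv in[(89,136),(99,281)]:print('handle end',plane(c,uv,.1685,1).round(4))
p=np.mean(P,0);p[2]=.153;togo(bot,p)
E
```

```text
[ 198  171   77   79 4721] [236.32810845 210.03833933]
[[ 0.5501  0.021   0.1485]
 [ 0.6088  0.0421  0.1485]
 [ 0.5696  0.0622  0.1485]
 [ 0.5906 -0.0016  0.1485]]
d 0.06232620282248291 0.06716870010529102 [0.57976598 0.03088287 0.1485    ]
handle end [0.4506 0.0555 0.1685]
handle end [ 0.4811 -0.0699  0.1685]
tcp [0.5948 0.0434 0.2319] yaw of y axis 19.3 tilt [-0.015  0.    -1.   ] ft [-0.6  0.5 -0.8] w 0.06982097412434751 t 2.95
tool shift [-0.0072 -0.0173  0.0791]
```

```bash
python3 -m jog '[[[-0.005,-0.009,0.005,-0.9,0,2],[-0.0045,-0.0085,0.01,0,0,0],[0,0,0.02,0,0,0],[0,0,0,0,0,0]]]' 0.07; python3 - <<'E'
from h import *; from workcell import bot
togo(bot,[.580,.0285,.153])
E
```

```text
clock: 3.45
eef_pos: [0.5806, 0.0287, 0.1958]
tool_rot: [0.598, 0.802, 0.002, -0.002]
ft_force: [-0.1, 0.4, 0.7]
grip_width: 0.0699
tcp [0.5806 0.0287 0.1958] yaw of y axis 16.6 tilt [-0.     0.005 -1.   ] ft [-0.1  0.4  0.7] w 0.06991865727785646 t 3.45
tool shift [-0.0002 -0.0007  0.0428]
```

```bash
python3 -m jog '[[[0,-0.0007,0.015,0,0,0],[0,0,0.015,0,0,0],[0,0,0.012,0,0,0],[0,0,0,0,0,0]]]'; python3 - <<'E'
from h import *; from workcell import bot
togo(bot,[.580,.0285,.153])
c=bot.camera('wrist');pickle.dump(c,open('w2.pkl','wb'))
cv2.imwrite('pics/w2.png',c['pixels'][:,:,::-1])
E
```

```text
clock: 3.95
eef_pos: [0.5805, 0.029, 0.1517]
tool_rot: [0.598, 0.801, 0.002, -0.001]
ft_force: [-0.2, 1.3, -0.1]
grip_width: 0.0697
tcp [0.5805 0.029  0.1517] yaw of y axis 16.5 tilt [ 0.001  0.005 -1.   ] ft [-0.2  1.3 -0.1] w 0.0697229101617368 t 3.95
tool shift [-0.0003 -0.0006 -0.0013]
```

View pics/w2.png

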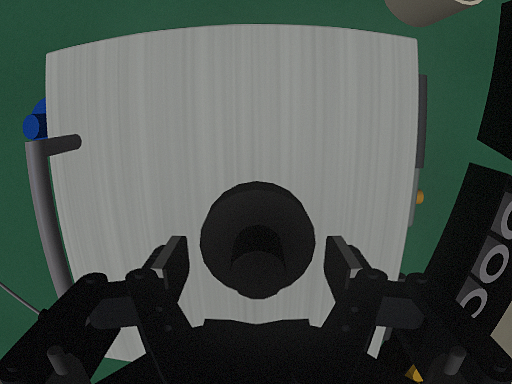

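The knob (258,240) is centred between the pads (x 188 and 327). I'm closing on it after a 2 mm lift for clearance.

```bash
python3 -m jog '[[[0,0,-0.002,0,0,0],[0,0,0,0,0,0],[0,0,0,0,0,0],[0,0,0,0,0,0],[0,0,0,0,0,0],[0,0,0,0,0,0]]]' 0; python3 -m jog '[[[0,0,-0.01,0,0,0],[0,0,-0.01,0,0,0],[0,0,-0.012,0,0,0],[0,0,0,0,0,0]]]'; python3 - <<'E'
from h import *; from workcell import bot
togo(bot,[.515,.323,.22])
E
```

```text
clock: 4.75
eef_pos: [0.582, 0.029, 0.1563]
tool_rot: [0.598, 0.801, 0.004, 0.0]
ft_force: [0.3, -0.1, -0.4]
grip_width: 0.0243
clock: 5.25
eef_pos: [0.5824, 0.0289, 0.1914]
tool_rot: [0.598, 0.801, 0.004, 0.001]
ft_force: [-0.2, 0.1, -1.5]
grip_width: 0.0243
tcp [0.5824 0.0289 0.1914] yaw of y axis 16.5 tilt [ 0.007  0.006 -1.   ] ft [-0.2  0.1 -1.5] w 0.024329481822917068 t 5.25
tool shift [ 0.3013  0.0191 -0.0274]
```

```bash
python3 -m jog '[[[0,0,-0.025,0,0,0],[0.03,0.002,0,0,0,0],[0.05,0.003,0,0,0,0],[0.05,0.003,0,0,0,0],[0.05,0.003,0,0,0,0],[0.05,0.003,0,0,0,0],[0.04,0.003,0,0,0,0],[0.02,0.002,0,0,0,0],[0,0,0,0,0,0]]]'; python3 - <<'E'
from h import *; from workcell import bot
togo(bot,[.515,.323,.0318])
c=bot.camera('wrist');pickle.dump(c,open('w3.pkl','wb'))
s=bot.camera('side')
a=np.hstack([cv2.resize(c['pixels'],(400,300)),cv2.resize(s['pixels'][150:342,160:416],(400,300))])
cv2.imwrite('pics/w3.png',a[:,:,::-1])
E
```

```text
clock: 6.38
eef_pos: [0.5176, 0.3192, 0.2178]
tool_rot: [0.6, 0.8, 0.004, 0.002]
ft_force: [0.4, -0.2, -0.7]
grip_width: 0.0242
tcp [0.5176 0.3192 0.2178] yaw of y axis 16.3 tilt [ 0.008  0.005 -1.   ] ft [ 0.4 -0.2 -0.7] w 0.024175493285120076 t 6.375
tool shift [ 0.0039 -0.0031  0.186 ]
```

View pics/w3.png

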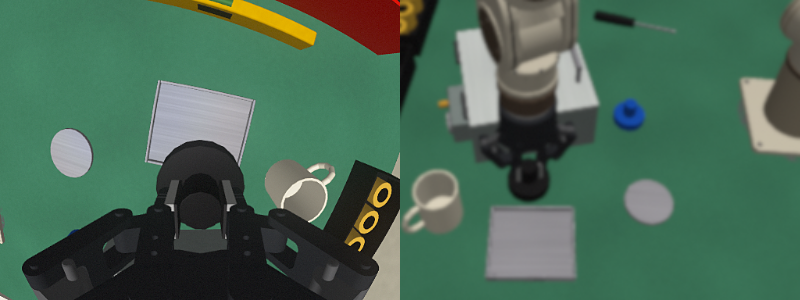

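```bash
python3 -m jog '[[[0.004,-0.003,0.02,0,0,0],[0,0,0.04,0,0,0],[0,0,0.04,0,0,0],[0,0,0.04,0,0,0],[0,0,0.025,0,0,0],[0,0,0.008,0,0,0],[0,0,0,0,0,0]]]'; python3 - <<'E'
from h import *; from workcell import bot
togo(bot,[.515,.323,.0318])
E
```

```text
clock: 7.35
eef_pos: [0.5223, 0.3094, 0.0434]
tool_rot: [0.608, 0.794, 0.005, 0.004]
ft_force: [0.4, -0.3, -0.4]
grip_width: 0.024
tcp [0.5223 0.3094 0.0434] yaw of y axis 15.1 tilt [ 0.014  0.003 -1.   ] ft [ 0.4 -0.3 -0.4] w 0.024031953697122018 t 7.35
tool shift [ 0.015  -0.0036  0.0115]
```

```bash
python3 -m jog '[[[0.008,-0.002,0,0.8,0,0],[0.007,-0.002,0,0,0,0],[0,0,0.004,0,0,0],[0,0,0.003,0,0,0],[0,0,0.002,0,0,0],[0,0,0,0,0,0]]]'; python3 - <<'E'
from h import *; from workcell import bot
togo(bot,[.515,.323,.0318])
E
```

```text
clock: 8.1
eef_pos: [0.5165, 0.3254, 0.0381]
tool_rot: [0.608, 0.794, 0.003, 0.001]
ft_force: [0.4, -0.4, -0.3]
grip_width: 0.0239
tcp [0.5165 0.3254 0.0381] yaw of y axis 15.1 tilt [ 0.005  0.003 -1.   ] ft [ 0.4 -0.4 -0.3] w 0.02390505296165166 t 8.1
tool shift [-0.002  -0.0021  0.0062]
```

```bash
python3 -m jog '[[[0,0,0.003,0,0,0],[0,0,0.002,0,0,0],[0,0,0.002,0,0,0],[0,0,0,0,0,0]]]'; python3 - <<'E'
from h import *; from workcell import bot
togo(bot,[.515,.323,.0318])
E
```

```text
clock: 8.6
eef_pos: [0.5169, 0.3252, 0.0317]
tool_rot: [0.608, 0.794, 0.003, 0.001]
ft_force: [-0.0, 0.3, -0.9]
grip_width: 0.0241
tcp [0.5169 0.3252 0.0317] yaw of y axis 15.1 tilt [ 0.006  0.004 -1.   ] ft [-0.   0.3 -0.9] w 0.024059933053518633 t 8.6
tool shift [-0.0017 -0.0024 -0.0002]
```

```bash
for i in 1 ; do python3 -m jog '[[[0,0,0.0015,0,0,0],[0,0,0,0,0,0]]]'; done; python3 -m jog '[[[0,0,0.0015,0,0,0],[0,0,0,0,0,0]]]'
```

```text
clock: 8.85
eef_pos: [0.5172, 0.3253, 0.0317]
tool_rot: [0.608, 0.794, 0.004, 0.002]
ft_force: [0.5, -0.1, -1.1]
grip_width: 0.0245
clock: 9.1
eef_pos: [0.5174, 0.3253, 0.0316]
tool_rot: [0.608, 0.794, 0.004, 0.002]
ft_force: [0.2, -0.5, -0.5]
grip_width: 0.0239
```

```bash
python3 -m jog '[[[0,0,0.003,0,0,0],[0,0,0,0,0,0]]]'; python3 - <<'E'
from h import *; from workcell import bot
togo(bot,[.515,.323,.0318])
s=bot.camera('side');a=cv2.resize(s['pixels'][215:345,170:340],None,fx=4,fy=4,interpolation=cv2.INTER_CUBIC)
cv2.imwrite('pics/s4.png',a[:,:,::-1])
E
```

```text
clock: 9.35
eef_pos: [0.5179, 0.3256, 0.032]
tool_rot: [0.608, 0.794, 0.005, 0.002]
ft_force: [-0.3, -0.9, -0.3]
grip_width: 0.0239
tcp [0.5179 0.3256 0.032 ] yaw of y axis 15.0 tilt [ 0.01   0.006 -1.   ] ft [-0.3 -0.9 -0.3] w 0.023892424124865207 t 9.35
tool shift [-0.0017 -0.0034  0.0001]
```

View pics/s4.png

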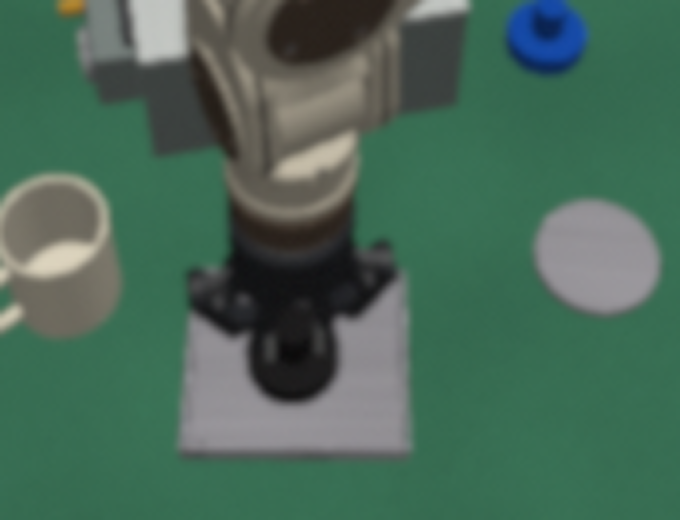

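The cap stands in the tray (293,360 in the crop), and z stops at the predicted 0.032. I'm releasing it and backing up.

```bash
python3 -m jog '[[[0,0,0,0,0,0],[0,0,0,0,0,0],[0,0,0,0,0,0],[0,0,0,0,0,0]]]' 0.055;  python3 -m jog '[[[0,0,-0.01,0,0,0],[0,0,-0.03,0,0,0],[0,0,-0.05,0,0,0],[0,0,-0.05,0,0,0],[0,0,-0.05,0,0,0],[0,0,-0.03,0,0,0],[0,0,0,0,0,0]]]'; python3 - <<'E'
from h import *; from workcell import bot
togo(bot,[.472,-.008,.25])
s=bot.camera('side');t=bot.camera('top');w=bot.camera('wrist')
pickle.dump((s,t,w),open('v5.pkl','wb'))
a=np.hstack([cv2.resize(w['pixels'],(400,300)),cv2.resize(s['pixels'][200:350,160:360],(400,300))])
cv2.imwrite('pics/s5.png',a[:,:,::-1])
E
```

```text
clock: 9.9
eef_pos: [0.5178, 0.3254, 0.0299]
tool_rot: [0.608, 0.794, 0.005, 0.002]
ft_force: [0.6, 0.9, -0.5]
grip_width: 0.0553
clock: 10.78
eef_pos: [0.5156, 0.3242, 0.2606]
tool_rot: [0.608, 0.794, 0.006, 0.002]
ft_force: [0.6, -0.4, 0.3]
grip_width: 0.055
tcp [0.5156 0.3242 0.2606] yaw of y axis 15.0 tilt [ 0.011  0.006 -1.   ] ft [ 0.6 -0.4  0.3] w 0.0549650176640292 t 10.775
tool shift [-0.3095 -0.1285  0.0081]
```

View pics/s5.png

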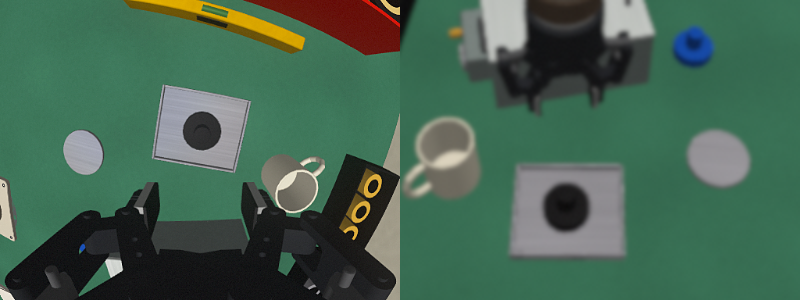

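The cap stands upright near the tray centre (wrist crop 203,130; side crop 566,205), and the mug and plate are untouched. Next I'm moving over the handle.

```bash
python3 -m jog '[[[0,0,0,0.7,0,-2.4],[-0.0507,-0.0235,0,0,0,0],[-0.0507,-0.0235,0,0,0,0],[-0.0507,-0.0235,0,0,0,0],[-0.0507,-0.0235,0,0,0,0],[-0.0507,-0.0235,0,0,0,0],[-0.0507,-0.0235,0,0,0,0],[0,0,0,0,0,0]]]' 0.055; python3 - <<'E'
from h import *; from workcell import bot
togo(bot,[.472,-.008,.15])
w=bot.camera('wrist');pickle.dump(w,open('w6.pkl','wb'))
cv2.imwrite('pics/w6.png',w['pixels'][:,:,::-1])
s,t,w=pickle.load(open('v5.pkl','rb'))
p=w['pixels'];m=(p.max(2)<60).astype(np.uint8);m[:,:225]=0;m[:,300:]=0;m[:130]=0;m[200:]=0
n,l,st,ce=cv2.connectedComponentsWithStats(m);i=1+st[1:,4].argmax();print('cap',st[i],plane(w,ce[i],.024,1))
E
```

```text
clock: 11.92
eef_pos: [0.4617, -0.0203, 0.2404]
tool_rot: [0.59, 0.807, -0.016, -0.013]
ft_force: [-0.2, 0.0, 0.4]
grip_width: 0.0549
tcp [ 0.4617 -0.0203  0.2404] yaw of y axis 17.7 tilt [-0.04  -0.011 -0.999] ft [-0.2  0.   0.4] w 0.0548890461952189 t 11.925
tool shift [0.0084 0.0172 0.0897]
cap [ 234  143   49   49 1839] [0.51620213 0.32645969 0.024     ]
```

View pics/w6.png

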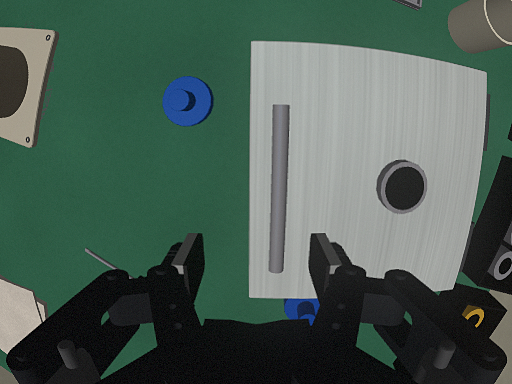

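Wrist view: the handle bar runs from (281,105) to (276,272). The bare spigot is at (402,187), and a blue decoy stands beside the tester at (187,100).

```bash
python3 - <<'E'
from h import *; from workcell import bot
c=pickle.load(open('w6.pkl','rb'))
a=plane(c,(281,105),.172,1);b=plane(c,(276,272),.172,1);print(a,b,np.linalg.norm(a-b),'yaw of normal',np.degrees(np.arctan2(a[1]-b[1],a[0]-b[0]))-90)
m=(a+b)/2;m[2]=.150;print(m);togo(bot,m)
print('spigot',plane(c,(404,187),.1415,1))
E
```

```text
[0.45125605 0.05618027 0.172     ] [ 0.48948704 -0.06779909  0.172     ] 0.12974009101595566 yaw of normal 17.137974143289696
[ 0.47037154 -0.00580941  0.15      ]
tcp [ 0.4619 -0.0187  0.2402] yaw of y axis 17.8 tilt [-0.04  -0.01  -0.999] ft [ 0.5  0.5 -0.1] w 0.05472210273077458 t 11.975
tool shift [0.0095 0.0157 0.0897]
spigot [0.57873456 0.02891746 0.1415    ]
```

```bash
python3 -m jog '[[[0,0,0,-2.4,0,0.5],[0.009,0.0125,0.01,0,0,0],[0,0,0.02,0,0,0],[0,0,0,0,0,0]]]'; python3 - <<'E'
from h import *; from workcell import bot
togo(bot,[.471,-.0065,.15])
E
```

```text
clock: 12.48
eef_pos: [0.4709, -0.0006, 0.2048]
tool_rot: [0.59, 0.807, -0.0, -0.004]
ft_force: [0.0, -0.2, -0.1]
grip_width: 0.0549
tcp [ 0.4709 -0.0006  0.2048] yaw of y axis 17.6 tilt [-0.007  0.005 -1.   ] ft [ 0.  -0.2 -0.1] w 0.0548553152542163 t 12.475
tool shift [-0.006  -0.0014  0.0548]
```

```bash
python3 -m jog '[[[-0.005,-0.001,0.015,0,0,0],[0,0,0.015,0,0,0],[0,0,0.015,0,0,0],[0,0,0.008,0,0,0],[0,0,0,0,0,0]]]'; python3 - <<'E'
from h import *; from workcell import bot
togo(bot,[.471,-.0065,.15])
w=bot.camera('wrist');pickle.dump(w,open('w7.pkl','wb'))
cv2.imwrite('pics/w7.png',w['pixels'][:,:,::-1])
E
```

```text
clock: 13.1
eef_pos: [0.4738, 0.0002, 0.1504]
tool_rot: [0.587, 0.81, 0.0, -0.005]
ft_force: [-0.5, -0.4, 0.3]
grip_width: 0.0547
tcp [4.738e-01 2.000e-04 1.504e-01] yaw of y axis 18.1 tilt [-0.008  0.006 -1.   ] ft [-0.5 -0.4  0.3] w 0.05474801335136693 t 13.1
tool shift [-0.0055 -0.0048  0.0004]
```

View pics/w7.png

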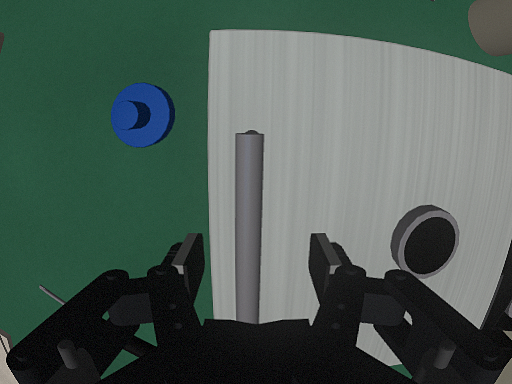

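The bar (250,235) lies between the pads (203 and 311), about 3 mm off centre. I'm shifting and closing.

```bash
python3 -m jog '[[[-0.004,-0.003,0,0,0,0],[0,0,0,0,0,0],[0,0,0,0,0,0],[0,0,0,0,0,0],[0,0,0,0,0,0],[0,0,0,0,0,0]]]' 0; python3 - <<'E'
from h import *; from workcell import bot
togo(bot,[.471,-.0065,.15])
E
```

```text
clock: 13.9
eef_pos: [0.4713, -0.0053, 0.1522]
tool_rot: [0.588, 0.809, -0.0, -0.005]
ft_force: [-1.1, 0.3, -0.6]
grip_width: 0.0099
tcp [ 0.4713 -0.0053  0.1522] yaw of y axis 18.0 tilt [-0.008  0.006 -1.   ] ft [-1.1  0.3 -0.6] w 0.009868973898040903 t 13.9
tool shift [-0.001  -0.0007  0.0021]
```

Gripped: the width reads 9.9 mm on a 12 mm bar, the same offset as the reading at the knob. I'm lifting along the arc in 2.5° steps.

```bash
python3 -m jog '[[[0,0.0025,-0.0093,0,0,0],[0,0.0025,-0.0093,0,0,0],[0,0.0033,-0.009,0,0,0],[0,0.0033,-0.009,0,0,0],[0,0.004,-0.0087,0,0,0],[0,0.004,-0.0087,0,0,0],[0,0,0,0,0,0]]]' 0; cat >> h.py <<'E'
def lid(bot,g):
    o=bot.get_obs();M=R.from_quat(o['tool_rot']).as_matrix();p=o['eef_pos']-M[:,2]*g
    u=np.array([np.cos(np.radians(17.4)),np.sin(np.radians(17.4))])
    s=(p[:2]-[.5626,.0202])@u-.12;z=p[2]-.1205
    print('s,z',round(s,4),round(z,4),'r',round(np.hypot(s,z),4),'want .2203; angle',round(np.degrees(np.arctan2(z,-s)-np.arctan2(.048,.215)),1))
E
python3 - <<'E'
from h import *; from workcell import bot
togo(bot,[.471,-.0065,.15]);lid(bot,bot.grasp_offset)
E
```

```text
clock: 14.78
eef_pos: [0.4909, 0.0006, 0.2092]
tool_rot: [0.588, 0.809, -0.001, -0.006]
ft_force: [-1.7, -0.1, -0.6]
grip_width: 0.0099
tcp [0.4909 0.0006 0.2092] yaw of y axis 18.0 tilt [-0.011  0.005 -1.   ] ft [-1.7 -0.1 -0.6] w 0.009897844115005945 t 14.775
tool shift [-0.0011 -0.0206  0.0594]
s,z -0.1941 0.1074 r 0.2218 want .2203; angle 16.4
```

```bash
python3 -m jog '[[[0,0.0045,-0.0085,0,0,0],[0,0.0048,-0.0083,0,0,0],[0,0.0052,-0.008,0,0,0],[0,0.0055,-0.0078,0,0,0],[0,0.006,-0.0075,0,0,0],[0,0.0062,-0.0073,0,0,0],[0,0.0066,-0.007,0,0,0],[0,0.0068,-0.0068,0,0,0],[0,0,0,0,0,0]]]' 0; python3 - <<'E'
from h import *; from workcell import bot
togo(bot,[.471,-.0065,.15]);lid(bot,bot.grasp_offset)
E
```

```text
clock: 15.9
eef_pos: [0.5383, 0.0151, 0.2735]
tool_rot: [0.588, 0.809, -0.002, -0.006]
ft_force: [-0.7, -0.6, -1.9]
grip_width: 0.0096
tcp [0.5383 0.0151 0.2735] yaw of y axis 18.0 tilt [-0.012  0.004 -1.   ] ft [-0.7 -0.6 -1.9] w 0.00964329838946963 t 15.9
tool shift [-0.0007 -0.0695  0.1242]
s,z -0.1445 0.1717 r 0.2245 want .2203; angle 37.3
```

```bash
python3 -m jog '[[[0,0.0075,-0.0055,0,0,0],[0,0.0078,-0.005,0,0,0],[0,0.0078,-0.0045,0,0,0],[0,0,0,0,0,0],[0,0,0,0,0,0]]]' 0; python3 - <<'E'
from h import *; from workcell import bot
togo(bot,[.471,-.0065,.15]);lid(bot,bot.grasp_offset)
s=bot.camera('side');t=bot.camera('top');w=bot.camera('wrist');pickle.dump((s,t,w),open('v8.pkl','wb'))
a=np.hstack([cv2.resize(w['pixels'],(400,300)),cv2.resize(s['pixels'][110:338,140:444],(400,300))])
cv2.imwrite('pics/s8.png',a[:,:,::-1])
E
```

```text
clock: 16.52
eef_pos: [0.559, 0.0214, 0.2907]
tool_rot: [0.588, 0.809, -0.004, -0.007]
ft_force: [-3.1, -1.8, 0.1]
grip_width: 0.0097
tcp [0.559  0.0214 0.2907] yaw of y axis 17.9 tilt [-0.016  0.002 -1.   ] ft [-3.1 -1.8  0.1] w 0.009671821351449929 t 16.525
tool shift [-0.0004 -0.0903  0.142 ]
s,z -0.1228 0.1889 r 0.2253 want .2203; angle 44.4
```

View pics/s8.png

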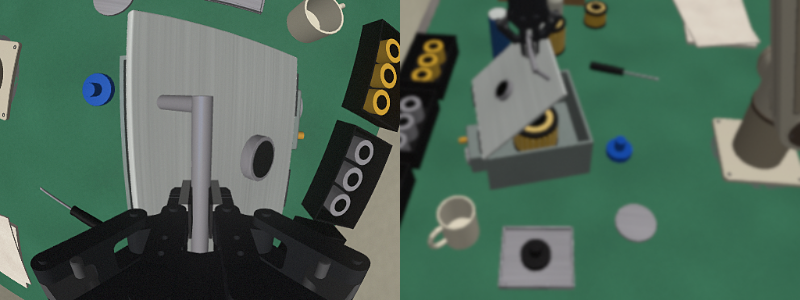

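```bash
python3 - <<'E'
from h import *; from workcell import bot
s,t,w=pickle.load(open('v8.pkl','rb'))
u=np.array([np.cos(np.radians(17.4)),np.sin(np.radians(17.4)),0]);n=np.array([-u[1],u[0],0]);C=np.array([.5626,.0202,0])
def dark(c,b):
    x0,x1,y0,y1=b;m=np.zeros(c['pixels'].shape[:2],np.uint8);m[y0:y1,x0:x1]=(c['pixels'][y0:y1,x0:x1].max(2)<80)
    k,l,st,ce=cv2.connectedComponentsWithStats(m);i=1+st[1:,4].argmax();print(st[i],ce[i]);return ce[i]
for c,b,f in((s,(205,232,165,192),0),(w,(305,355,170,230),1)):
    o,d=ray(c,dark(c,b),f);p=o+d*(((C-o)@n)/(d@n))
    S=(p-C)@u-.12;Z=p[2]-.1205;print(S,Z,'r',np.hypot(S,Z),'(.102) angle',np.degrees(np.arctan2(Z,-S)-np.arctan2(.021,.1)))
o,d=ray(s,(218,178));print(bot.get_obs()['joint_vel'].round(3))
E
```

```text
[213 171   9  14  91] [217.06593407 177.79120879]
-0.05833671784333291 0.08088958060791168 r 0.09973112302414165 (.102) angle 42.3414732036037
[323 180  27  48 955] [336.38219895 203.3486911 ]
-0.057699394816710846 0.07616963967375026 r 0.09555644494351821 (.102) angle 40.99586539966982
[ 0.    -0.002 -0.001 -0.003  0.    -0.001]
```

Estimates: 44° from the gripper pose and 41–42° from the spigot in two views. I'll raise it a further 2.5° or so for margin, then let it settle.

```bash
python3 -m jog '[[[0,0.0045,-0.0035,0,0,0],[0,0.0045,-0.0035,0,0,0],[0,0,0,0,0,0],[0,0,0,0,0,0],[0,0,0,0,0,0],[0,0,0,0,0,0]]]' 0; cat > chk.py <<'E'
from h import *; from workcell import bot
togo(bot,[.471,-.0065,.15]);lid(bot,bot.grasp_offset)
s,w=bot.camera('side'),bot.camera('wrist')
u=np.array([np.cos(np.radians(17.4)),np.sin(np.radians(17.4)),0]);n=np.array([-u[1],u[0],0]);C=np.array([.5626,.0202,0])
for c,(x0,x1,y0,y1),f in((s,(205,232,160,192),0),(w,(305,360,170,235),1)):
    m=np.zeros(c['pixels'].shape[:2],np.uint8);m[y0:y1,x0:x1]=(c['pixels'][y0:y1,x0:x1].max(2)<80)
    k,l,st,ce=cv2.connectedComponentsWithStats(m);i=1+st[1:,4].argmax()
    o,d=ray(c,ce[i],f);p=o+d*(((C-o)@n)/(d@n))
    S=(p-C)@u-.12;Z=p[2]-.1205;print(st[i],ce[i].round(1),'r',np.hypot(S,Z).round(4),'angle',np.degrees(np.arctan2(Z,-S)-np.arctan2(.021,.1)).round(1))
p=s['pixels'];m=(p[270:325,215:275].max(2)<60).astype(np.uint8);k,l,st,ce=cv2.connectedComponentsWithStats(m);i=1+st[1:,4].argmax()
print('cap side',ce[i]+[215,270],plane(s,ce[i]+[215,270],.02))
E
python3 chk.py; python3 -m jog '[[[0,0,0,0,0,0],[0,0,0,0,0,0],[0,0,0,0,0,0],[0,0,0,0,0,0],[0,0,0,0,0,0],[0,0,0,0,0,0],[0,0,0,0,0,0],[0,0,0,0,0,0]]]' 0; python3 chk.py
```

```text
clock: 17.42
eef_pos: [0.5688, 0.0245, 0.2976]
tool_rot: [0.588, 0.809, -0.003, -0.007]
ft_force: [-1.6, -1.7, -2.4]
grip_width: 0.0099
tcp [0.5688 0.0245 0.2976] yaw of y axis 17.9 tilt [-0.015  0.002 -1.   ] ft [-1.6 -1.7 -2.4] w 0.00986631303132706 t 17.425
tool shift [-0.0003 -0.1007  0.149 ]
s,z -0.1125 0.1958 r 0.2258 want .2203; angle 47.5
[211 171   9  14  86] [215.3 177.4] r 0.0993 angle 45.5
[317 179  25  47 885] [328.8 201.9] r 0.0954 angle 44.4
cap side [242.74680307 303.26598465] [0.51710641 0.32709355 0.02      ]
clock: 18.52
eef_pos: [0.5689, 0.0244, 0.2977]
tool_rot: [0.588, 0.809, -0.003, -0.006]
ft_force: [-2.9, -1.6, -2.1]
grip_width: 0.0097
tcp [0.5689 0.0244 0.2977] yaw of y axis 17.9 tilt [-0.014  0.002 -1.   ] ft [-2.9 -1.6 -2.1] w 0.009732832905615038 t 18.525
tool shift [-0.0003 -0.1007  0.149 ]
s,z -0.1125 0.1959 r 0.2259 want .2203; angle 47.5
[211 171   9  14  86] [215.3 177.4] r 0.0991 angle 45.5
[317 179  25  47 887] [328.9 201.9] r 0.0954 angle 44.4
cap side [242.74680307 303.26598465] [0.51710641 0.32709355 0.02      ]
```

All three angle estimates (44.4, 45.5 and 47.5°) are within 39–51°. They stayed steady for a second, and the cap is within 5 mm of the tray centre. Handing in.

```bash
python3 -c "
from workcell import bot
bot.job_done();o=bot.get_obs();print(o['clock'],o['grip_width'],o['eef_pos'])"
```

```text
the job is handed in; nothing more can be done
the job is handed in; nothing more can be done
```

I set the black dust cap down in the steel tray, raised the lid to about 45°, and handed the job in at about 18.5 s with the gripper still holding the handle. The hand-in gives no verdict.

- **Cap:** I lifted it by the knob, lowered it to the tray floor and let go. The pictures show it upright, about 5 mm from the tray centre (55 mm allowed), and it did not move afterwards.
- **Lid:** In the last check, just before hand-in, it stood still for over 1 s. The angle read 44.4° and 45.5° from the spigot in two cameras, and 47.5° from the gripper pose. All three are inside 39–51°. I had raised it a further 3° because the first estimates were 41–44°.
- **Grip:** The opening stayed at 9.7–9.9 mm on the 12 mm bar. That is the same roughly 2 mm offset I saw when gripping the cap's knob, so the bar is held.
- **Bystanders:** None looked disturbed in the pictures, but I did not measure their positions.

**What disagreed:**
- With the lid up, the handle sat about 5 mm farther from the hinge than the given dimensions, and the spigot 3–7 mm nearer. The likely cause is a small slip of the bar in the pads or an error in my hinge position; it accounts for the 3° spread in angle.
- I saw no clear force when the cap touched down. I judged contact by the height stopping at the expected 0.032 m.
- I viewed 11 pictures, one over the budget of 10.

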